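# Wedge a rocking toaster oven steady

### The arm

A 6-joint arm with a two-finger parallel gripper is mounted at the origin on the work surface. World frame = base frame: x ahead of the robot, y to its left, z up, the work surface at z = 0. Lengths are in m, angles in rad, forces in N, time in s.
With the tool pointing down it reaches from about 0.425 to 0.95 m from the base axis. Payload 3.5 kg.
Tool frame: the origin (TCP) lies between the finger pads; the fingertips stand 22 mm ahead of it and the grasp point (between the pads) lies 3 mm ahead of it (ctrl.nose_length is the z of the fingertips in the tool frame, in m); z points along the fingers, y is the line along which they close (so a half turn about z gives the same grasp; the last joint's range is limited). The gripper opens to 85 mm and grips with 20 to 120 N. Pads are 22 mm wide; open, the fingers measure 114 mm over their backs; the gripper's body (76 mm by 85 mm) begins 54 mm behind the grasp point. The pads swing forward as they close: fully open they stand 13 mm farther back than shut.
Start: joints at [-1.365, 0.286, 1.577, -0, 1.279, -0.15], TCP at [0.235, -0.633, 0.253] pointing down, gripper open.
Joint ranges: [-2.77, 2.77], [-0.9, 2.22], [0.21, 2.48], [-1.53, 4.67], [0.24, 2.81], [-2.84, 2.84]. Speed limits (rad/s): [2.79, 2.79, 3.14, 3.14, 3.14, 3.14].

### API

Orientations are given as a unit quaternion [x, y, z, w].
In Python, from plant import ctrl gives the robot as it stands. The module is installed in compiled form; this text tells all that it offers.
- The arm moves only by the tool send_rows, never from a script. Its argument "rows" is text: rows parted by semicolons, each of 7 numbers parted by spaces: the turn, a rotation vector about the tool's x, y, z in degrees, then the shift along the tool's x, y, z in mm, then the opening, from -1 (shut) to 1 (fully open). A call has 1 to 8 rows; each row is the pose to reach, as a shift and turn from the pose commanded when the call began, along the tool's axes at that moment; what a row does not reach only later rows make up. A row lasts 1/8 s, in which the tool goes at most 62.5 mm and 10.7 degrees, less where a joint would pass 70% of its speed; a pose out of reach is approached as far as the arm can. A call with a gripper value outside its range is refused whole. The fingers move at their own pace and stop on an object; "grip_force" is the grip in N (left out, the last holds). Time passes only in rows, so rows that repeat a pose let the fingers close. It gives the time, the measured TCP pose, the force, the opening and the grip force at its end, in the units of the state.
- ctrl.get_state(): the state, without advancing time (a new reading comes with each control period).
- ctrl.read_camera(name): name is "scene" or "top" or "wrist"; returns a dict with "color" (420x560x3 uint8, red, green, blue), "fx", "fy", "cx", "cy" (pixels), "extrinsics" (4x4, takes a point from world to camera coordinates). Camera axes: x right, y down, z forward; pixel columns grow to the right and rows downward; lengths in m; the calibration is good to about 2 mm. The wrist camera is an equidistant fisheye: a pixel r from the principal point sees the ray r / f radians off the axis. A picture is of the moment at which its call begins. There is no depth.
- ctrl.sign_off(): hands the job in; it is judged then, once.
Trained networks look in a picture, given as the dict that the camera call returned (one of the last four; its "shot" number tells which), for a name from the list of things; names that differ only in an ending like _2 or _b are one class to them, and where a whole thing is asked for, a point or a joint stands for the part that bears it (a point fixed in the world has none). Each returns a list of dicts, best first, with "p" (0 to 1); they miss things now and then, are a little off and sometimes report something else, mostly with a low value. They report only what shows in the picture. A call takes as long as a camera call.
- ctrl.look_for(picture, target): "position" ([x, y, z] in m, in the coordinates of the camera as it stood for that picture, good to about 4 mm: the middle of the surface that is visible of it).
The state is a dict: "time": time; "qpos": joint angles; "dq": joint speeds; "joint_efforts": joint torques, N m; "eef_pos": TCP position; "tcp_rot": TCP orientation; "contact_force": force on the tool from outside, world axes, zero at the start; "wrist_torque": the same for the moment, N m; "opening": opening from 0.0 (shut) to 1.0 (fully open); "finger_force": force on a finger pad.
Only numpy, scipy, OpenCV 4.12 (cv2) and the standard library are available. Lean on these libraries where they do the work, as an engineer would, in place of code of your own. Each camera call takes 0.05 s, during which the arm holds its last target. There are 200 camera calls.

### The job

The toaster oven rocks because one of its feet is too short. Pick up the orange tapered wedge, slide its thin end in under that foot, flat on the counter, and push or tap it gently home until it is tight between foot and counter so that the oven stands firm, but stop before it jacks the oven up off its other feet. Do not shove the oven along or lean on it, and leave the glass, the soap bottle and the spice jar where they are.

Things in the scene. Friction and masses are not known exactly. Their poses are not given: they have to be found in the camera images.
- oven: Black toaster oven, loose, 4 kg, 280 (its x) x 360 (y) x 225 mm high. Origin: at counter level below its middle. +x out of the door, +y to the knob side, z up. Its floor is 20 mm above the counter on domed rubber feet 22 mm wide at x +-110, y +-150 mm. The one at x 110, y -150 (door side, far from the knobs) is too short. The side wall at y -180 is plain: the wedge goes in there, along +y.
- foot_spot (a point): Point on the counter straight below the axis of the short foot (oven x 110, y -150, z 0 mm), 30 mm inside the oven's plain side wall. The gap above it, up to the foot, is 3 to 9.5 mm and differs each time; it cannot be read from this point. Some 10 to 12 N upward on the foot starts to lift the oven off its other feet; a push of 6 to 10 N on the wedge is right. Axes as the oven's.
- shim: Orange tapered wedge, 180 mm long, 30 wide, about 45 g, lying flat: 2 mm thick at the thin end, rising evenly to 19 mm at the thick end. Origin: centre of its underside. +x to the thin end, y across, z up. Friction is about 0.6 on counter and foot: pushing it in takes about 1.3 times the force it then presses on the foot with, and it stays where left. When tight, 55 mm or more stays outside.
- shim_tip (a point): Middle of the thin end of the wedge, at the underside (x = +90 mm of the wedge).
- shim_butt (a point): Middle of the thick end face of the wedge, 9.5 mm above its underside (x = -90 mm of the wedge): the face to push or tap on.
- tumbler: Empty drinking glass, 68 mm wide, 110 mm high, standing. Origin: centre of its underside. To be left alone.
- soap: Blue dish-soap bottle with a white cap, 62 mm wide, 170 mm high, standing. Origin: centre of its underside. To be left alone.
- spice: Amber glass spice jar with a yellow lid, 44 mm wide, 90 mm high, standing. Origin: centre of its underside. To be left alone.

How it is judged:
On the way:
1. the thin end of the wedge has gone in beneath the short foot, the wedge flat on the counter (x of foot_spot in the frame of shim between -0.083 and 0.08 m and y of foot_spot in the frame of shim between -0.012 and 0.012 m and height (world z) of shim below 0.006 m and angle between shim's own z axis and vertical below 0.06 rad), for 0.1 s.
At the end, for the whole second after the job is handed in: The wedge lies flat under the short foot (foot axis within 12 mm of its centreline) and is tight by itself: it presses on the foot with over 3.5 N. The oven is not jacked up (tilt under 0.003 rad, under 1 mm at the foot) and within 12 mm of where it stood; all is at rest (contact force between shim and oven above 3.5 N and x of foot_spot in the frame of shim between -0.083 and 0.08 m and y of foot_spot in the frame of shim between -0.012 and 0.012 m and height (world z) of shim below 0.004 m and angle between shim's own z axis and vertical below 0.03 rad and angle between oven's own z axis and vertical below 0.003 rad and distance of oven from where it was at the start of the episode below 0.012 m and linear speed of each of shim, oven below 0.005 m/s); the robot touches nothing.
It fails at once if the oven is jacked or tipped by more than 0.012 rad (about 3.5 mm at the foot) (angle between oven's own z axis and vertical above 0.012 rad).
It fails at once if the oven is shoved more than 15 mm from where it stood (distance of oven from where it was at the start of the episode above 0.015 m).
It fails at once if the robot pushes or leans on the oven with more than 12 N (contact force between the arm and oven above 12 N).
It fails at once if the wedge is driven against the foot with more than 25 N (contact force between shim and oven above 25 N).
It fails at once if the glass, the soap bottle or the spice jar is moved more than 20 mm or tipped (distance of any of tumbler, soap, spice from where it was at the start of the episode above 0.02 m or angle between any of tumbler, soap, spice's own z axis and vertical above 0.3 rad).
It also fails if it takes over 58 s, if anything falls off the work surface, if the arm or the gripper's body presses on something with over 40 N, if the wrist force passes 120 N, or if a joint passes its speed limit or range.

## Working session

There is one attempt and no reset: what is moved stays moved. The work goes in short steps, Python scripts to look and compute and a tool call to move; the robot and the scene stay as the last step left them, time stands still between calls to the robot, and variables do not carry over. Pictures are saved under pics/ and viewed, at most 10 in all, crops included, and the job is handed in when it is done.

Besides the shell and the picture viewer there is one more tool, called after "Request:" as a command line: name --argument value ..., lists and objects as JSON in quotes. send_rows: Moves the arm, as the interface text tells. Its arguments: {"type":"object","properties":{"rows":{"type":"string"},"grip_force":{"type":"number"}},"required":["rows"]}

```bash
mkdir -p pics; cat > h.py <<'E'
import numpy as np, cv2
from plant import ctrl
from scipy.spatial.transform import Rotation as R
def shot(cam,fn=None):
    p=ctrl.read_camera(cam)
    if fn: cv2.imwrite('pics/'+fn,cv2.cvtColor(p['color'],cv2.COLOR_RGB2BGR))
    return p
def world(p,c):
    E=np.array(p['extrinsics']); return E[:3,:3].T@(np.array(c)-E[:3,3])
def find(p,t,n=2):
    return [(round(d['p'],2),np.round(world(p,d['position']),4)) for d in ctrl.look_for(p,t)[:n]]
def proj(p,w):
    E=np.array(p['extrinsics']); c=E[:3,:3]@np.array(w)+E[:3,3]
    return np.array([p['fx']*c[0]/c[2]+p['cx'],p['fy']*c[1]/c[2]+p['cy']])
def ray(p,u,v,z):
    E=np.array(p['extrinsics']); d=E[:3,:3].T@np.array([(u-p['cx'])/p['fx'],(v-p['cy'])/p['fy'],1]); o=-E[:3,:3].T@E[:3,3]
    return o+d*(z-o[2])/d[2]
E
python3 - <<'E'
from h import *
a=shot('top','top1.png');b=shot('scene','scene1.png')
im=cv2.hconcat([a['color'],b['color']]);
for n,p in(('top',a),('scene',b)):
    for t in ['oven','foot_spot','shim','shim_tip','shim_butt','tumbler','soap','spice']: print(n,t,find(p,t))
s=ctrl.get_state();print(s)
print(R.from_quat(s['tcp_rot']).as_matrix())
E
```

```text
top oven [(0.63, array([0.5087, 0.3497, 0.2266]))]
top foot_spot [(0.61, array([0.5069, 0.3474, 0.2214]))]
top shim [(0.78, array([ 0.5422, -0.1052,  0.0103]))]
top shim_tip [(0.82, array([ 0.5417, -0.1025,  0.0101]))]
top shim_butt [(0.73, array([ 0.5444, -0.1052,  0.0078]))]
top tumbler [(0.8, array([ 0.7602, -0.161 ,  0.0672])), (0.46, array([0.5102, 0.348 , 0.2263]))]
top soap []
top spice [(0.78, array([ 0.4346, -0.4293,  0.0803]))]
scene oven [(0.6, array([0.5748, 0.2438, 0.177 ]))]
scene foot_spot [(0.79, array([0.5737, 0.2448, 0.1747]))]
scene shim [(0.92, array([ 0.5626, -0.1176,  0.0064]))]
scene shim_tip [(0.89, array([ 0.561 , -0.1224,  0.0066]))]
scene shim_butt []
scene tumbler [(0.9, array([ 0.7604, -0.1717,  0.0738])), (0.24, array([ 0.4489, -0.4404,  0.0526]))]
scene soap [(0.65, array([ 0.7003, -0.3274,  0.0864]))]
scene spice [(0.88, array([ 0.4494, -0.4423,  0.0503]))]
{'time': 0.9, 'qpos': array([-1.36504886e+00,  2.86253009e-01,  1.57668577e+00, -2.40846808e-06,
        1.27861519e+00, -1.50004852e-01]), 'dq': array([-1.36425982e-03,  1.14005275e-03, -1.06949119e-03,  8.59301698e-04,
       -6.29197399e-05,  2.11621764e-03]), 'joint_efforts': array([-1.31926708e-04, -4.05960345e+01, -2.92943072e+01, -2.00338291e-04,
        4.78798538e-04,  9.04813717e-07]), 'eef_pos': array([ 0.23512125, -0.6327137 ,  0.25336394]), 'tcp_rot': array([ 9.84221642e-01,  1.76939986e-01, -6.13819275e-07,  1.93637043e-05]), 'contact_force': array([-0.76666916,  0.1973643 ,  0.85613031]), 'wrist_torque': array([-0.03396406, -0.00137934,  0.00200777]), 'finger_force': 0.0, 'opening': 0.9957548645435088}
[[ 9.37384483e-01  3.48296327e-01  5.64415872e-06]
 [ 3.48296327e-01 -9.37384482e-01 -3.83335721e-05]
 [-8.06069558e-06  3.78991354e-05 -9.99999999e-01]]
```

View pics/top1.png

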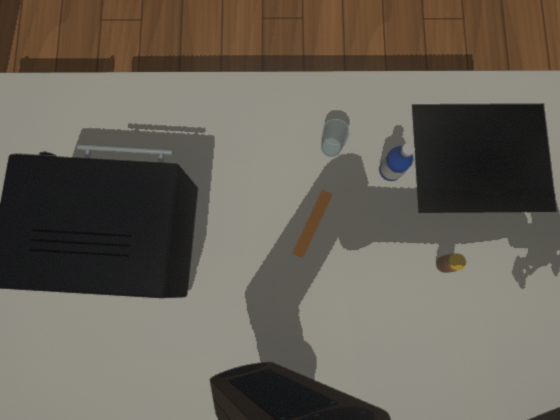

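View pics/scene1.png

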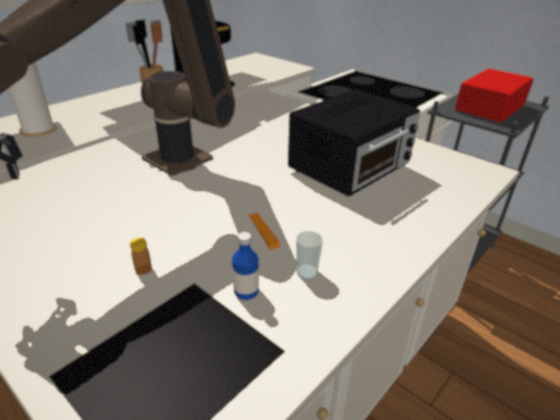

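```bash
python3 - <<'E'
from h import *
a=cv2.imread('pics/top1.png');b=cv2.imread('pics/scene1.png')
g=lambda im,x,y,w,h,W,H:cv2.convertScaleAbs(cv2.resize(im[y:y+h,x:x+w],(W,H),interpolation=cv2.INTER_CUBIC),alpha=2.2)
A=g(a,0,140,210,165,420,330);B=g(b,280,85,140,110,380,300)
C=g(b,240,205,48,52,380,300)[:,:];D=g(a,285,180,60,85,210,300)
m=np.zeros((600,800,3),np.uint8)
m[:330,:420]=A;m[:300,420:]=B;m[300:,420:]=C;m[330:,:190]=cv2.resize(D,(190,270))
cv2.imwrite('pics/m1.png',m)
for n,c in(('top','top'),('scene','scene')):
    p=shot(c);im=p['color'].astype(int)
    k=((im[...,0]-im[...,2]>60)&(im[...,0]>90)).astype(np.uint8)
    nl,l,st,ce=cv2.connectedComponentsWithStats(k)
    for i in range(1,nl):
        if st[i,4]>150 and 240<ce[i][0]<335 and 185<ce[i][1]<262:
            ys,xs=np.where(l==i);r=cv2.minAreaRect(np.c_[xs,ys].astype(np.float32));bx=cv2.boxPoints(r)
            print(c,r,[ (np.round(q,1),np.round(ray(p,*q,0.0)[:2],4)) for q in bx])
    for q in [(0.36,.17),(.64,.17)]: print(proj(p,[*q,0]),proj(p,[*q,.225]))
E
```

```text
[203.10615144 296.64405279] [180.95725796 297.86031871]
[206.02179097 187.49606929] [185.82991015 161.16133526]
scene ((264.7640380859375, 230.02247619628906), (42.82391357421875, 11.871976852416992), 57.9946174621582) [(array([248.4, 215. ], dtype=float32), array([ 0.459 , -0.0814])), (array([258.4, 208.7], dtype=float32), array([ 0.4572, -0.0358])), (array([281.1, 245. ], dtype=float32), array([ 0.6284, -0.1219])), (array([271.1, 251.3], dtype=float32), array([ 0.6267, -0.161 ]))]
[279.55726182 174.53353862] [280.8834737  113.39098395]
[345.41410174 204.675705  ] [353.54096808 139.11038439]
```

View pics/m1.png

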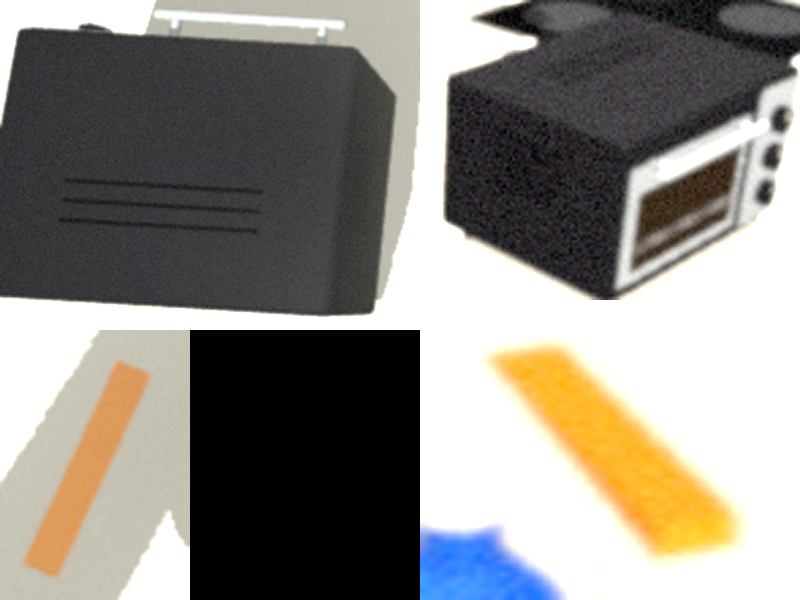

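```bash
cat > fit.py <<'E'
from h import *
from scipy.optimize import least_squares,minimize
def orange(p,box):
    im=p['color'].astype(int);x0,y0,x1,y1=box
    k=((im[...,0]-im[...,2]>0.35*im[...,0])&(im[...,0]-im[...,1]>0.15*im[...,0])&(im[...,0]>60)).astype(np.uint8)
    o=np.zeros_like(k);o[y0:y1,x0:x1]=k[y0:y1,x0:x1];return o
V=np.array([[sx*.09,sy*.015,z] for sy in(-1,1) for sx,z in((-1,0),(-1,.019),(1,0),(1,.002))])
def sil(p,q):
    c,s=np.cos(q[2]),np.sin(q[2]);W=np.c_[V[:,:2]@np.array([[c,s],[-s,c]])+q[:2],V[:,2]]
    pts=np.array([proj(p,w) for w in W])*8
    k=np.zeros((420*2,560*2),np.uint8);h=cv2.convexHull(np.round((pts+4)*2*4).astype(np.int32)//1)
    cv2.fillConvexPoly(k,np.round((h/8/4*16-8)).astype(np.int32)//1,255,shift=4) if 0 else cv2.fillConvexPoly(k,np.round(cv2.convexHull(((pts/8+.5)*2*16-8).astype(np.float32))).astype(np.int32),255,shift=4)
    return cv2.resize(k,(560,420),interpolation=cv2.INTER_AREA)/255.
def fitw(ps,ms,q0,):
    f=lambda q:sum(np.abs(sil(p,q)-m).sum()/m.sum() for p,m in zip(ps,ms))
    r=minimize(f,q0,method='Nelder-Mead',options=dict(initial_simplex=np.array(q0)+np.array([[0,0,0],[.01,0,0],[0,.01,0],[0,0,.1]]),maxiter=200))
    return r.x,r.fun
E
python3 - <<'E'
from fit import *
a,b=shot('top'),shot('scene')
ma,mb=orange(a,(285,180,340,265)),orange(b,(240,205,290,257));print(ma.sum(),mb.sum())
for q0 in([.545,-.1,2.72],[.545,-.1,-.42]): 
    print(q0,fitw([a,b],[ma,mb],q0),fitw([a],[ma],q0),fitw([b],[mb],q0))
L=[(a,(179,164),(.14,-.18,.225)),(a,(165,297),(-.14,-.18,.225)),(a,(198,188.5),(.14,-.18,.02)),(a,(187,296),(-.14,-.18,.02)),
(b,(356.3,144.8),(.14,-.18,.225)),(b,(350,194.3+0),(.14,-.18,.02)),(b,(291,112.5),(-.14,-.18,.225)),(b,(290,165.7),(-.14,-.18,.02))]
def T(q,v):
    c,s=np.cos(q[2]),np.sin(q[2]);return [q[0]+c*v[0]-s*v[1],q[1]+s*v[0]+c*v[1],v[2]]
for S in(L,L[:4],L[4:]):
    r=least_squares(lambda q:np.concatenate([proj(p,T(q,v))-u for p,u,v in S]),[.5,.35,0],loss='soft_l1')
    print(np.round(r.x,4),np.round(r.fun,1),'foot',np.round(T(r.x,(.11,-.15,0)),4))
E
```

```text
830 482
[0.545, -0.1, 2.72] (array([ 0.54286764, -0.10534872,  2.69405457]), np.float64(0.11709702368174185)) (array([ 0.54245306, -0.10517449,  2.69834489]), np.float64(0.05794944483817623)) (array([ 0.54471052, -0.10591162,  2.68794502]), np.float64(0.04941013749898299))
[0.545, -0.1, -0.42] (array([ 0.54575047, -0.10668092, -0.44362598]), np.float64(0.2918339896074412)) (array([ 0.54437628, -0.10586818, -0.44688884]), np.float64(0.05824238128986535)) (array([ 0.5466849 , -0.10712666, -0.41360246]), np.float64(0.21840371003173056))
[ 0.5138  0.3748 -0.071 ] [-0.5 -3.1 -1.9  0.3  0.6 -3.1  0.2  0.3  0.4 -7.2 -1.   3.2 -2.6 -1.9
 -3.4  0.5] foot [0.6128 0.2174 0.    ]
[ 0.5103  0.3736 -0.0645] [-0.4 -2.1 -0.9  1.5  0.7 -2.3  1.   1.3] foot [0.6104 0.2169 0.    ]
[ 0.5299  0.3732 -0.1217] [ 0.8 -5.8 -0.7  4.9  0.4 -1.8 -0.6  0.6] foot [0.6209 0.2109 0.    ]
```

Request:
send_rows --rows "0 0 -134 524 -333 0 1;0 0 -134 524 -333 0 1;0 0 -134 524 -333 0 1;0 0 -134 524 -333 0 1;0 0 -134 524 -333 0 1;0 0 -134 524 -333 0 1;0 0 -134 524 -333 0 1;0 0 -134 524 -333 0 1"

```text
time: 2.1
eef_pos: [0.5383, -0.2326, 0.2537]
tcp_rot: [0.597, 0.802, -0.0, 0.001]
contact_force: [-0.3, -0.9, 0.7]
opening: 1.002
finger_force: 0.0
```

```bash
cat >> h.py <<'E'
def go(x,y,z,yaw):
    s=ctrl.get_state();M=R.from_quat(s['tcp_rot']);c,n=np.cos(yaw),np.sin(yaw)
    G=R.from_matrix(np.array([[c,n,0],[n,-c,0],[0,0,-1.]]))
    print('turn',np.round((M.inv()*G).as_rotvec(degrees=True),1),'shift',np.round(M.inv().apply(np.array([x,y,z])-s['eef_pos'])*1e3,1))
E
python3 -c "
from h import *
go(.6106,-.1378,.253,2.694)"
```

```text
turn [  0.    0.1 -47.7] shift [70.1 96.4  0.7]
```

Request:
send_rows --rows "0 0 0 0 0 0 1"

```text
time: 2.22
eef_pos: [0.5392, -0.2308, 0.2535]
tcp_rot: [0.597, 0.802, 0.0, 0.0]
contact_force: [0.3, 0.0, 0.2]
opening: 1.002
finger_force: 0.0
```

```bash
python3 -c "
from h import *
go(.6106,-.1378,.253,2.694)"
```

```text
turn [  0.    0.  -47.7] shift [68.5 95.1  0.6]
```

Request:
send_rows --rows "0 0 -47.7 68.5 95 50 1;0 0 -47.7 68.5 95 100 1;0 0 -47.7 68.5 95 100 1;0 0 -47.7 68.5 95 100 1;0 0 -47.7 68.5 95 100 1;0 0 -47.7 68.5 95 100 1"

```text
time: 2.98
eef_pos: [0.6089, -0.143, 0.1533]
tcp_rot: [0.226, 0.974, -0.0, -0.0]
contact_force: [-0.2, 0.5, 0.4]
opening: 0.996
finger_force: 0.0
```

```bash
python3 - <<'E'
from h import *
p=shot('wrist','w1.png');print(p['fx'],p['cx'],p['cy'],np.round(p['extrinsics'],3).tolist())
for t in['shim','shim_butt','shim_tip']:print(t,find(p,t))
go(.6106,-.1378,.03,2.694)
E
```

```text
325.19226210127806 277.38557642362116 211.22834330086317 [[0.442, 0.897, -0.001, -0.14], [0.862, -0.425, 0.276, -0.595], [0.247, -0.122, -0.961, 0.115], [0.0, 0.0, 0.0, 1.0]]
shim [(0.84, array([ 0.5451, -0.1038,  0.0134]))]
shim_butt [(0.62, array([ 0.5458, -0.1077,  0.0136]))]
shim_tip [(0.58, array([ 0.5444, -0.104 ,  0.0149]))]
turn [-0.   0.  -0.4] shift [  0.7   4.9 123.5]
```

View pics/w1.png

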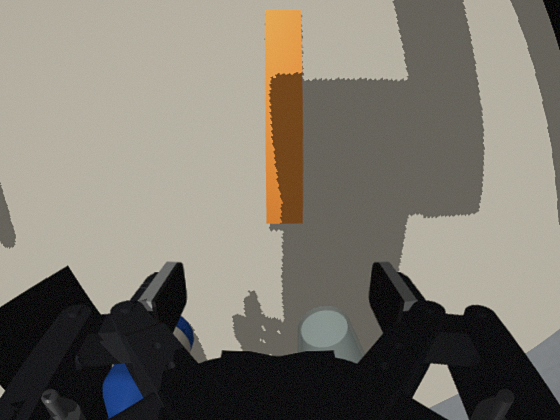

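```bash
cat >> h.py <<'E'
def fray(p,u,v,z):
    E=np.array(p['extrinsics']);d=np.array([u-p['cx'],v-p['cy']]);r=np.hypot(*d);t=r/p['fx']
    D=E[:3,:3].T@np.array([*(d/r*np.sin(t)),np.cos(t)]);o=-E[:3,:3].T@E[:3,3]
    return o+D*(z-o[2])/D[2]
E
python3 - <<'E'
from h import *
p=shot('wrist')
for q in[(266,224,.019),(303,223,.019),(265,11,.002),(302,10,.002)]:print(np.round(fray(p,*q),4))
E
```

```text
[ 0.6183 -0.1582  0.019 ]
[ 0.631  -0.1303  0.019 ]
[ 0.4566 -0.0798  0.002 ]
[ 0.4692 -0.0515  0.002 ]
```

Request:
send_rows --rows "0 0 0 1 5 60 1;0 0 0 1 5 110 1;0 0 0 1 5 118 1;0 0 0 1 5 118 1"

```text
time: 3.72
eef_pos: [0.611, -0.1372, 0.0361]
tcp_rot: [0.225, 0.974, -0.0, 0.0]
contact_force: [0.6, -0.1, 0.5]
opening: 0.999
finger_force: 0.0
```

Request:
send_rows --rows "0 0 0 0 0 0 0;0 0 0 0 0 0 0;0 0 0 0 0 0 0;0 0 0 0 0 5 0;0 0 0 0 0 10 0;0 0 0 0 0 10 0" --grip_force 40

```text
time: 4.47
eef_pos: [0.6098, -0.1367, 0.0243]
tcp_rot: [0.225, 0.974, 0.0, -0.001]
contact_force: [0.2, 0.2, -0.3]
opening: 0.498
finger_force: 0.0
```

Request:
send_rows --rows "0 0 0 0 0 0 -1;0 0 0 0 0 0 -1;0 0 0 0 0 0 -1;0 0 0 0 0 0 -1;0 0 0 0 0 0 -1;0 0 0 0 0 0 -1"

```text
time: 5.22
eef_pos: [0.6104, -0.1369, 0.0253]
tcp_rot: [0.225, 0.974, 0.0, -0.0]
contact_force: [-0.4, -0.1, 0.1]
opening: 0.342
finger_force: 39.8
```

```bash
python3 -c "
from h import *
go(.597,-.03,.065,1.503)"
```

```text
turn [-0.  -0.  67.9] shift [ 58.9  90.3 -39.7]
```

Request:
send_rows --rows "0 0 0 0 0 -40 -1;0 0 10 59 90 -40 -1;0 0 20 59 90 -40 -1;0 0 68 59 90 -40 -1;0 0 68 59 90 -40 -1;0 0 68 59 90 -40 -1;0 0 68 59 90 -40 -1;0 0 68 59 90 -40 -1"

```text
time: 6.22
eef_pos: [0.5968, -0.0301, 0.0653]
tcp_rot: [0.732, 0.681, -0.0, -0.0]
contact_force: [-0.0, -0.6, -1.4]
opening: 0.339
finger_force: 40.0
```

Request:
send_rows --rows "0 0 0 0 0 0 -1;0 0 0 0 0 0 -1"

```text
time: 6.48
eef_pos: [0.5968, -0.0302, 0.0653]
tcp_rot: [0.731, 0.683, -0.0, -0.0]
contact_force: [0.2, -1.5, 0.2]
opening: 0.342
finger_force: 40.0
```

```bash
python3 - <<'E'
from h import *
print({k:ctrl.get_state()[k] for k in('eef_pos','opening','time')})
go(.597,-.03,.065,1.503)
p=shot('wrist','w2.png');t=shot('top');s=shot('scene')
def up(i,x,y,w,h,W,H):
    return cv2.convertScaleAbs(cv2.cvtColor(cv2.resize(i['color'][y:y+h,x:x+w],(W,H),interpolation=cv2.INTER_CUBIC),cv2.COLOR_RGB2BGR),alpha=1.8)
m=np.zeros((600,800,3),np.uint8)
m[:420,:400]=up(p,80,0,400,420,400,420);m[:300,400:]=up(t,140,140,160,120,400,300);m[300:,400:]=up(s,270,100,160,120,400,300)
cv2.imwrite('pics/m2.png',m)
E
```

```text
{'eef_pos': array([ 0.59680988, -0.03017549,  0.06530007]), 'opening': 0.34224719236955725, 'time': 6.475}
turn [-0. -0. -0.] shift [0.2 0.2 0.3]
```

View pics/m2.png

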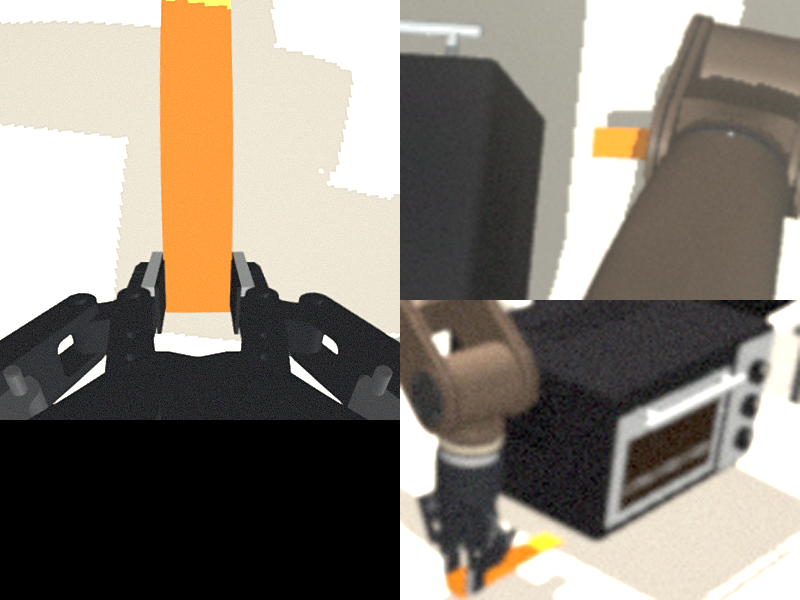

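```bash
python3 - <<'E'
from h import *
t=shot('top');s=shot('scene')
print('top',ray(t,198,188.8,.02),ray(t,180,164.8,.225),ray(t,187,296,.02),ray(t,165,297,.225))
print('scene',ray(s,352.8,196,.02),ray(s,355.5,143.5,.225),ray(s,290,165.7,.02),ray(s,291,112.5,.225))
# dark edges profile in top: at columns left of x=165, front edge of roof
g=cv2.cvtColor(t['color'],cv2.COLOR_RGB2GRAY).astype(int)
for c in(60,175): print(c,g[145:180,c],g[285:305,c])
for r in(200,240,280): print(r,g[r,150:225])
E
```

```text
top [0.63165953 0.18655311 0.02      ] [0.63219913 0.18184971 0.225     ] [0.36203888 0.20556706 0.02      ] [0.36191284 0.20145743 0.225     ]
scene [0.64415796 0.20120626 0.02      ] [0.6605501  0.14929181 0.225     ] [0.36762105 0.2162821  0.02      ] [0.37820055 0.19882609 0.225     ]
60 [156 155 155 156 156 157 155 155 155 156 151 100  49  27  27  29  28  28
  29  26  29  28  30  27  30  29  30  30  29  31  28  27  29  26  28] [ 29  28  29  29  29  28  48 113 149 156 157 156 157 157 156 157 156 157
 157 157]
175 [94 93 94 94 92 94 93 94 93 93 94 93 94 94 93 93 94 89 63 42 38 36 36 38
 37 36 37 35 35 34 35 34 34 34 34] [ 26  26  23  26  28  28  27  28  26  26  23  31  71 141 157 158 158 158
 158 158]
200 [ 30  33  32  31  31  34  32  33  33  31  32  31  31  33  34  33  32  32
  33  33  35  32  30  29  32  26  29  28  29  25  27  28  31  28  30  28
  29  33  31  31  31  32  32  32  33  33  55  79  93  94  94  93  93  94
  94  93  94  94  97 119 151 156 155 155 155 153 148 128 122 121 119 120
 120 120 121]
240 [ 34  32  33  32  34  32  31  34  32  33  32  33  31  32  35  32  31  31
  29  29  28  24  26  23  25  26  24  23  25  27  25  27  25  25  29  29
  29  30  30  29  29  33  52  79  92  93  92  93  93  92  93  92  93  95
 113 144 155 155 155 155 155 155 154 156 154 155 155 154 155 154 154 144
 117  70  52]
280 [ 36  34  35  34  35  38  36  36  35  33  36  34  34  34  33  31  27  27
  23  26  26  27  25  24  26  26  26  26  26  25  26  26  26  27  27  26
  27  30  51  79  92  93  93  98 123 153 157 157 156 158 156 156 155 132
  69  48  49  49  50  51  52  53  53  53  53  53  53  54  53  52  52  54
  52  53  54]
```

Request:
send_rows --rows "0 10 0 0 40 -40 -1;0 20 0 0 40 -40 -1;0 30 0 0 40 -40 -1;0 40 0 0 40 -40 -1;0 45 0 0 40 -40 -1;0 45 0 0 40 -40 -1;0 45 0 0 40 -40 -1"

```text
time: 7.6
eef_pos: [0.637, -0.0328, 0.1056]
tcp_rot: [0.676, 0.631, 0.279, -0.26]
contact_force: [0.1, 0.0, -0.2]
opening: 0.338
finger_force: 40.0
```

```bash
python3 - <<'E'
from h import *
p=shot('wrist');print(np.round(ctrl.get_state()['eef_pos'],3))
np.save('w3.npy',p,allow_pickle=True)
i=cv2.cvtColor(p['color'],cv2.COLOR_RGB2BGR)
cv2.imwrite('pics/w3.png',cv2.resize(cv2.convertScaleAbs(i,alpha=2),(800,600)))
E
```

```text
[ 0.637 -0.033  0.106]
```

View pics/w3.png

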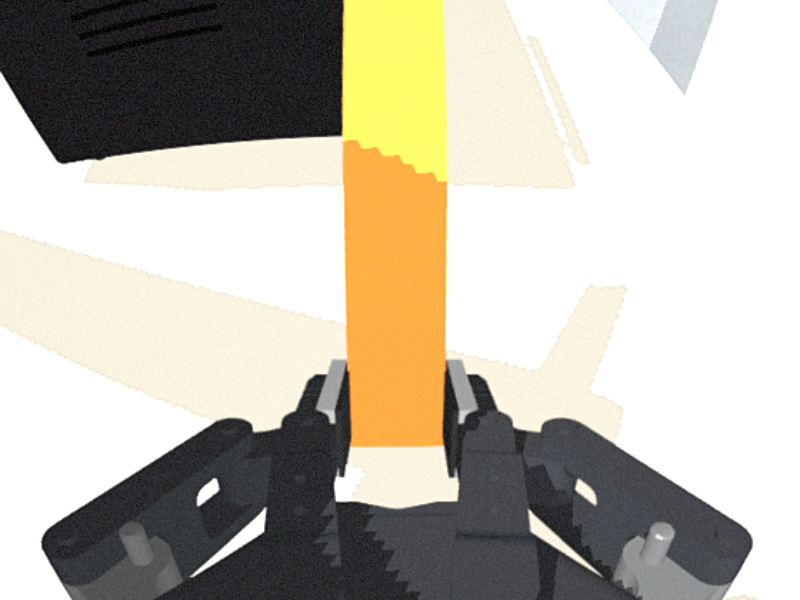

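Request:
send_rows --rows "0 0 0 0 -50 0 -1;0 0 0 0 -95 0 -1;0 0 0 0 -95 0 -1;0 0 0 0 -95 0 -1"

```text
time: 8.15
eef_pos: [0.5431, -0.0264, 0.1064]
tcp_rot: [0.675, 0.631, 0.28, -0.26]
contact_force: [1.0, 0.9, -0.2]
opening: 0.338
finger_force: 40.0
```

```bash
python3 - <<'E'
from h import *
p=shot('wrist');print(np.round(ctrl.get_state()['eef_pos'],3))
np.save('w4.npy',p,allow_pickle=True)
i=cv2.cvtColor(p['color'],cv2.COLOR_RGB2BGR)
cv2.imwrite('pics/w4.png',cv2.resize(cv2.convertScaleAbs(i,alpha=2)[:315],(800,450)))
E
```

```text
[ 0.544 -0.027  0.106]
```

View pics/w4.png

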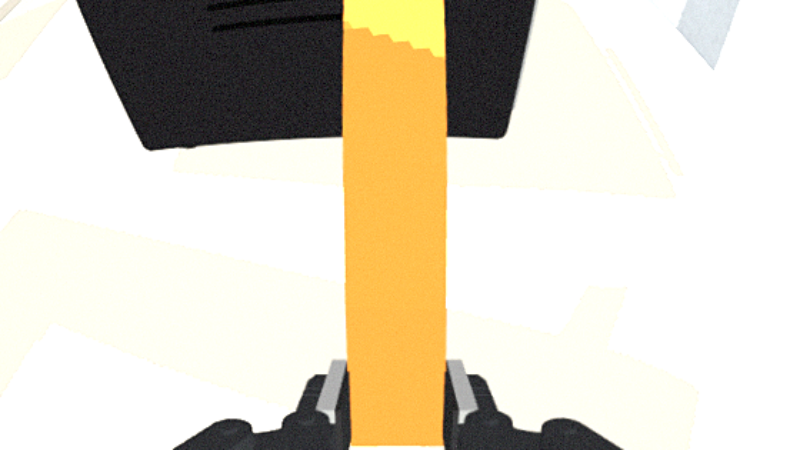

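```bash
python3 - <<'E'
from h import *
p=np.load('w4.npy',allow_pickle=True).item()
g=cv2.cvtColor(p['color'],cv2.COLOR_RGB2GRAY).astype(int)
for c in(120,150,180,220,330,345):
    k=np.where(g[60:130,c]>60)[0][0]+60;print(c,k,np.round(fray(p,c,k,.02),4))
for r in(60,75,85,92): 
    k=np.where(g[r,330:]>60)[0][0]+330;print(r,k,g[r,k-3:k+8],np.round(fray(p,k,r,.02)[:2],4))
for q in((104,105),(352,96)):print(np.round(fray(p,*q,.02),4))
E
```

```text
120 104 [0.3857 0.2068 0.02  ]
150 101 [0.4229 0.204  0.02  ]
180 99 [0.4574 0.2009 0.02  ]
220 97 [0.5006 0.1976 0.02  ]
330 96 [0.614  0.1912 0.02  ]
345 97 [0.6297 0.1896 0.02  ]
60 362 [ 12  19  27  75 105 121 133 133 131 131 135] [0.6665 0.2598]
75 359 [ 30  24  39  91 119 130 135 134 135 133 130] [0.6548 0.2286]
85 356 [ 23  10  21  67 134 135 131 134 130 133 132] [0.6466 0.21  ]
92 354 [ 24   0  25  70 122 137 134 135 131 132 134] [0.6415 0.1979]
[0.364  0.2099 0.02  ]
[0.6377 0.1913 0.02  ]
```

```bash
python3 -c "
from h import *
go(.5941,-.02,.06,1.501)"
```

```text
turn [  0.1 -44.9   0.1] shift [-25.8  49.8  40.2]
```

Request:
send_rows --rows "0 -45 0 -26 50 40 -1;0 -45 0 -26 50 40 -1;0 -45 0 -26 50 40 -1;0 -45 0 -26 50 40 -1;0 -45 0 -26 50 40 -1;0 -45 0 -26 50 40 -1"

```text
time: 8.95
eef_pos: [0.5941, -0.0188, 0.0593]
tcp_rot: [0.73, 0.683, 0.001, 0.0]
contact_force: [-0.7, -0.8, -0.5]
opening: 0.339
finger_force: 40.0
```

```bash
python3 - <<'E'
from h import *
go(.5941,-.02,.0255,1.501)
p=shot('wrist')
for q in[(259,212,.06),(295,212,.06)]:print(np.round(fray(p,*q),4))
m=orange(p,(0,0,560,420)) if 0 else None
im=p['color'].astype(int);k=(im[...,0]-im[...,2]>.35*im[...,0])&(im[...,0]>60)
for r in range(10,220,40):
    c=np.where(k[r])[0];c=c[(c>200)&(c<360)];print(r,c.min(),c.max())
c=np.where(k[:,277])[0];print('rows',c.min(),c.max())
E
```

```text
turn [ 0.1 -0.   0.1] shift [-1.2  0.1 33.8]
[0.5898 0.016  0.06  ]
[0.6037 0.015  0.06  ]
10 241 310
50 240 311
90 240 312
130 240 312
170 241 312
210 241 312
rows 0 312
```

Request:
send_rows --rows "0 0 0 0 0 25 -1;0 0 0 0 0 33.5 -1;0 0 0 0 0 33.5 -1;0 0 0 20 0 33.5 -1;0 0 0 40 0 33.5 -1;0 0 0 50 0 33.5 -1;0 0 0 60 0 33.5 -1;0 0 0 60 0 33.5 -1"

```text
time: 10.0
eef_pos: [0.5967, 0.0408, 0.0252]
tcp_rot: [0.731, 0.683, -0.0, -0.0]
contact_force: [0.3, -0.5, -0.5]
opening: 0.342
finger_force: 40.5
```

Request:
send_rows --rows "0 0 0 2.5 0 0 -1;0 0 0 5 0 0 -1;0 0 0 5 0 0 -1"

```text
time: 10.38
eef_pos: [0.5971, 0.0447, 0.0252]
tcp_rot: [0.731, 0.682, 0.0, 0.0]
contact_force: [-0.4, 0.7, -0.2]
opening: 0.342
finger_force: 40.5
```

Request:
send_rows --rows "0 0 0 2 0 0 -1;0 0 0 4 0 0 -1;0 0 0 6 0 0 -1;0 0 0 8 0 0 -1;0 0 0 8 0 0 -1"

```text
time: 11.0
eef_pos: [0.5976, 0.0531, 0.0252]
tcp_rot: [0.731, 0.682, 0.0, -0.0]
contact_force: [0.2, -0.8, -0.3]
opening: 0.338
finger_force: 40.5
```

Request:
send_rows --rows "0 0 0 2 0 0 -1;0 0 0 4 0 0 -1;0 0 0 6 0 0 -1;0 0 0 6 0 0 -1"

```text
time: 11.5
eef_pos: [0.598, 0.0591, 0.0251]
tcp_rot: [0.731, 0.682, 0.0, -0.0]
contact_force: [-1.0, -0.3, -0.1]
opening: 0.335
finger_force: 40.5
```

Request:
send_rows --rows "0 0 0 2 0 0 -1;0 0 0 4 0 0 -1;0 0 0 6 0 0 -1;0 0 0 6 0 0 -1"

```text
time: 12.0
eef_pos: [0.5985, 0.065, 0.0252]
tcp_rot: [0.731, 0.682, 0.0, 0.0]
contact_force: [0.6, 0.4, -0.3]
opening: 0.338
finger_force: 40.5
```

Request:
send_rows --rows "0 0 0 2 0 0 -1;0 0 0 4 0 0 -1;0 0 0 6 0 0 -1;0 0 0 6 0 0 -1"

```text
time: 12.5
eef_pos: [0.5989, 0.0705, 0.0251]
tcp_rot: [0.731, 0.682, -0.0, 0.0]
contact_force: [-0.1, -3.9, -0.5]
opening: 0.341
finger_force: 40.5
```

Request:
send_rows --rows "0 0 0 2 0 0 -1;0 0 0 4 0 0 -1;0 0 0 4 0 0 -1"

```text
time: 12.88
eef_pos: [0.5991, 0.074, 0.0251]
tcp_rot: [0.731, 0.682, -0.001, 0.0]
contact_force: [-0.5, -5.1, -1.4]
opening: 0.336
finger_force: 40.5
```

Request:
send_rows --rows "0 0 0 2 0 0 -1;0 0 0 4 0 0 -1;0 0 0 4 0 0 -1"

```text
time: 13.25
eef_pos: [0.5994, 0.0769, 0.0251]
tcp_rot: [0.731, 0.683, -0.001, 0.001]
contact_force: [-0.8, -8.5, 0.1]
opening: 0.338
finger_force: 40.5
```

Request:
send_rows --rows "0 0 0 2 0 0 -1;0 0 0 4 0 0 -1;0 0 0 4 0 0 -1"

```text
time: 13.62
eef_pos: [0.6, 0.0801, 0.0252]
tcp_rot: [0.731, 0.682, -0.001, 0.002]
contact_force: [-0.4, -11.4, -0.7]
opening: 0.337
finger_force: 40.5
```

Request:
send_rows --rows "0 0 0 0 0 0 -0.1;0 0 0 0 0 0 -0.1;0 0 0 0 0 0 0.1;0 0 0 0 0 0 0.1"

```text
time: 14.12
eef_pos: [0.5997, 0.0833, 0.0252]
tcp_rot: [0.731, 0.682, 0.0, -0.0]
contact_force: [-0.8, -0.6, -0.4]
opening: 0.552
finger_force: 0.0
```

Request:
send_rows --rows "0 0 0 0 0 -20 0.2;0 0 0 -20 0 -80 0.2;0 0 0 -70 0 -130 0.2;0 0 0 -130 0 -130 0.2;0 0 0 -130 0 -130 0.2;0 0 0 -130 0 -130 0.2"

```text
time: 14.88
eef_pos: [0.5907, -0.047, 0.1559]
tcp_rot: [0.732, 0.682, 0.0, 0.0]
contact_force: [0.5, 0.8, -0.4]
opening: 0.595
finger_force: 0.0
```

```bash
python3 - <<'E'
from fit import *
a,b,w=shot('top'),shot('scene'),shot('wrist')
def up(i,x,y,wd,h,W,H): return cv2.convertScaleAbs(cv2.cvtColor(cv2.resize(i['color'][y:y+h,x:x+wd],(W,H),interpolation=cv2.INTER_CUBIC),cv2.COLOR_RGB2BGR),alpha=1.8)
m=np.zeros((600,800,3),np.uint8)
m[:420,:400]=up(w,80,0,400,420,400,420);m[:300,400:]=up(a,140,140,160,120,400,300);m[300:,400:]=up(b,270,100,160,120,400,300)
cv2.imwrite('pics/m3.png',m)
np.save('w5.npy',w,allow_pickle=True)
E
```

```text
(no output)
```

View pics/m3.png

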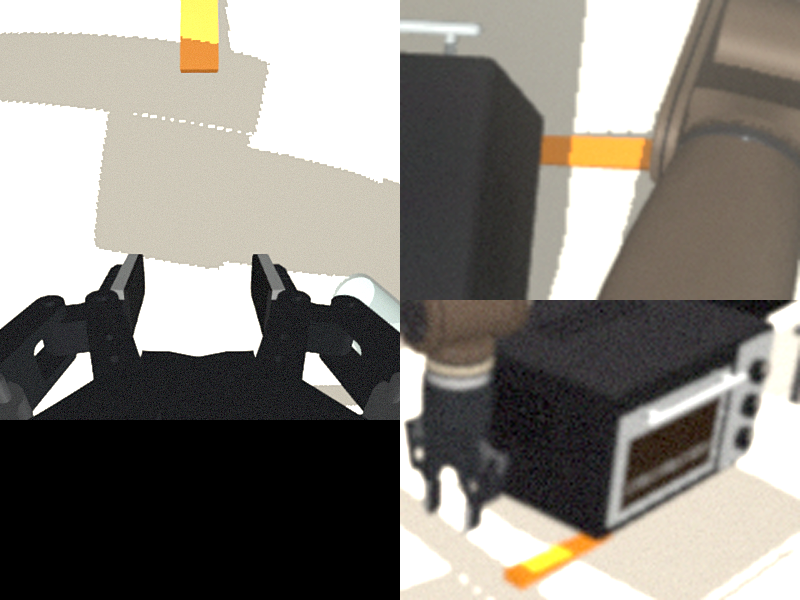

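```bash
python3 - <<'E'
from h import *
w=np.load('w5.npy',allow_pickle=True).item()
print(fray(w,260.5,69,.019),fray(w,298,69,.019))
t=shot('top');g=cv2.cvtColor(t['color'],cv2.COLOR_RGB2GRAY).astype(float)
o=cv2.cvtColor(cv2.imread('pics/top1.png'),cv2.COLOR_BGR2GRAY).astype(float)
A,B=o[145:305,0:190],g[145:305,0:190]
print(cv2.phaseCorrelate(A,B,cv2.createHanningWindow((190,160),cv2.CV_64F)))
for r in(210,280):print(g[r,185:205].astype(int),o[r,185:205].astype(int))
E
```

```text
[0.58535439 0.06520154 0.019     ] [0.61437513 0.06321283 0.019     ]
((-0.7162177975652355, 0.006375785014498092), 0.7733284341304781)
[31 28 31 32 30 32 31 34 33 38 65 91 93 93 94 93 94 94 94 94] [29 29 31 34 31 32 33 33 33 35 50 74 83 86 86 86 85 86 87 86]
[ 29  29  31  52  81  92  94  96 115 147 157 158 158 159 157 158 157 156
 157 157] [ 29  31  33  49  74  85  85  86  90 112 140 144 142 143 144 144 143 143
 143 144]
```

```bash
python3 -c "
from h import *
go(.5978,.035,.027,1.501)"
```

```text
turn [-0.1 -0.   0.1] shift [ 80.7   2.1 127.7]
```

Request:
send_rows --rows "0 0 0 0 2 50 -1;0 0 0 0 2 100 -1;0 0 0 0 2 120 -1;0 0 0 30 2 127 -1;0 0 0 60 2 127 -1;0 0 0 80 2 127 -1;0 0 0 80 2 127 -1;0 0 0 80 2 127 -1" --grip_force 20

```text
time: 16.08
eef_pos: [0.5986, 0.0324, 0.0287]
tcp_rot: [0.731, 0.682, 0.0, 0.0]
contact_force: [0.1, -0.3, 0.2]
opening: -0.001
finger_force: 0.0
```

Request:
send_rows --rows "0 0 0 3 0 0 -1;0 0 0 6 0 0 -1;0 0 0 9 0 0 -1;0 0 0 12 0 0 -1;0 0 0 14 0 0 -1;0 0 0 14 0 0 -1"

```text
time: 16.82
eef_pos: [0.5992, 0.0469, 0.0282]
tcp_rot: [0.731, 0.682, -0.0, -0.0]
contact_force: [0.2, 0.5, -0.1]
opening: 0.006
finger_force: 0.0
```

Request:
send_rows --rows "0 0 0 1.5 0 0 -1;0 0 0 3 0 0 -1;0 0 0 4.5 0 0 -1;0 0 0 5 0 0 -1;0 0 0 5 0 0 -1"

```text
time: 17.45
eef_pos: [0.5995, 0.0517, 0.0282]
tcp_rot: [0.731, 0.682, -0.0, -0.0]
contact_force: [0.2, -0.5, -0.5]
opening: 0.003
finger_force: 0.0
```

Request:
send_rows --rows "0 0 0 0.7 0 0 -1;0 0 0 1.4 0 0 -1;0 0 0 1.4 0 0 -1"

```text
time: 17.82
eef_pos: [0.5996, 0.0531, 0.0281]
tcp_rot: [0.731, 0.682, -0.0, -0.0]
contact_force: [-0.0, -0.4, 1.3]
opening: 0.002
finger_force: 0.0
```

Request:
send_rows --rows "0 0 0 0.7 0 0 -1;0 0 0 1.4 0 0 -1;0 0 0 1.4 0 0 -1"

```text
time: 18.2
eef_pos: [0.5997, 0.054, 0.0281]
tcp_rot: [0.731, 0.682, -0.0, 0.0]
contact_force: [0.6, -3.0, 1.0]
opening: -0.002
finger_force: 1.5
```

Request:
send_rows --rows "0 0 0 0.5 0 0 -1;0 0 0 1 0 0 -1;0 0 0 1 0 0 -1"

```text
time: 18.58
eef_pos: [0.5997, 0.0541, 0.0282]
tcp_rot: [0.731, 0.682, -0.001, 0.001]
contact_force: [-1.1, -7.1, -0.5]
opening: 0.001
finger_force: 3.4
```

Request:
send_rows --rows "0 0 0 0.4 0 0 -1;0 0 0 0.4 0 0 -1;0 0 0 0.4 0 0 -1"

```text
time: 18.95
eef_pos: [0.5998, 0.0541, 0.0282]
tcp_rot: [0.731, 0.683, -0.001, 0.001]
contact_force: [-0.9, -7.9, 0.9]
opening: 0.001
finger_force: 3.9
```

Request:
send_rows --rows "0 0 0 -5 0 0 -1;0 0 0 -20 0 0 -1;0 0 0 -60 0 -40 -1;0 0 0 -80 0 -100 -1;0 0 0 -80 0 -120 -1;0 0 0 -80 0 -120 -1;0 0 0 -80 0 -120 -1"

```text
time: 19.82
eef_pos: [0.5929, -0.0231, 0.1458]
tcp_rot: [0.731, 0.682, -0.001, -0.002]
contact_force: [-1.2, -0.1, -1.5]
opening: 0.002
finger_force: 0.0
```

```bash
python3 - <<'E'
from h import *
w=shot('wrist');im=w['color'].astype(int);k=(im[...,0]-im[...,2]>.35*im[...,0])&(im[...,0]>60)
ys,xs=np.where(k[:200,200:360]);print(ys.max(),xs.min()+200,xs.max()+200,fray(w,(xs.min()+xs.max())/2+200,ys.max(),.0))
t=shot('top')
for n in('spice','tumbler'):print(n,find(t,n,1))
print(ctrl.sign_off())
E
```

```text
98 258 298 [0.59938025 0.06432386 0.        ]
spice [(0.63, array([ 0.4358, -0.427 ,  0.0826]))]
tumbler [(0.62, array([ 0.7634, -0.1603,  0.0666]))]
the job is handed in; nothing more can be done
None
```

I slid the wedge in flat under the short foot, and it held without moving against an 8 N push on its thick end. I then backed the arm clear and handed the job in at about 20 s. The hand-in gave no verdict. The peak reading was 11.4 N while seating the wedge, slightly over the 6–10 N you gave. I saw no sign of the oven being shoved, but I did not measure its tilt. The glass and spice jar read where they started; the soap bottle I did not re-check.

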